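# Reset the battery aarti lamp on the splined press

## Robot

A 6-joint arm with a two-finger parallel gripper is mounted at the origin on the work surface. World frame = base frame: x ahead of the robot, y to its left, z up, the work surface at z = 0. Lengths are in mm, angles in rad, forces in N, time in s.
With the tool pointing down it reaches from about 300 to 775 mm from the base axis. Payload 14.6 kg.
Tool frame: the origin (TCP) lies between the finger pads; the fingertips stand 19 mm ahead of it and the grasp point (between the pads) is the TCP; z points along the fingers, y is the line along which they close (so a half turn about z gives the same grasp; the last joint's range is limited). The gripper opens to 94 mm and grips with 3 to 60 N. Pads are 16 mm wide; open, the fingers measure 119 mm over their backs; the gripper's body (75 mm by 177 mm) begins 78 mm behind the grasp point.
Start: joints at [1.236, 0.3, 1.521, -0, 1.321, -0.067], TCP at [145.533, 530.386, 197.746] pointing down, gripper open.
Joint ranges: [-3.03, 3.03], [-0.79, 2.21], [0.23, 2.52], [-1.04, 4.18], [0, 3.07], [-2.55, 2.55]. Speed limits (rad/s): [2.22, 2.22, 2.57, 3.14, 3.14, 3.14].

## Interface

Orientations are given as [roll, pitch, yaw] about the fixed x, y, z axes, in that order (R = Rz(yaw) Ry(pitch) Rx(roll)).
In Python, from cell import monitor, imaging, job, find_in, trace gives the robot as it stands. The module is installed in compiled form; this text tells all that it offers.
- The arm moves only by the tool arm_command, never from a script. Its argument "steps" is a list of rows, each a list of 5 numbers: the opening, from 0 (shut) to 1 (fully open), then the shift along the tool's x, y, z in mm, then the turn about the tool's z in degrees. In form: [[gripper, dx, dy, dz, turn], ...]. A call has 1 to 20 rows; each row is the pose to reach, as a shift and turn from the pose commanded when the call began, along the tool's axes at that moment; what a row does not reach only later rows make up. A row lasts 1/8 s, in which the tool goes at most 62.5 mm and 10.7 degrees, less where a joint would pass 70% of its speed; a pose out of reach is approached as far as the arm can. A call with a gripper value outside its range is refused whole. The fingers move at their own pace and stop on an object; "force" is the grip in N (left out, the last holds). Time passes only in rows, so rows that repeat a pose let the fingers close. It gives the time, the measured TCP pose, the force, the opening and the grip force at its end, in the units of the state.
- monitor.read_state(): the state, without advancing time (a new reading comes with each control period).
- imaging.camera(name): name is "scene" or "top" or "wrist"; returns a dict with "img" (384x512x3 uint8, red, green, blue), "mtx" (3x3 intrinsics, pixels), "D" ([k1, k2, p1, p2, k3] as OpenCV has them; the pictures are not rectified), "view" (4x4, takes a point from world to camera coordinates). Camera axes: x right, y down, z forward; pixel columns grow to the right and rows downward; lengths in mm; the calibration is good to about 2 mm. A picture is of the moment at which its call begins. There is no depth.
- job.sign_off(): hands the job in; it is judged then, once.
Trained networks look in a picture, given as the dict that the camera call returned (one of the last four; its "shot" number tells which), for a name from the list of things; names that differ only in an ending like _2 or _b are one class to them, and where a whole thing is asked for, a point or a joint stands for the part that bears it (a point fixed in the world has none). Each returns a list of dicts, best first, with "p" (0 to 1); they miss things now and then, are a little off and sometimes report something else, mostly with a low value. They report only what shows in the picture. A call takes as long as a camera call. They do not tell look-alikes from the thing itself.
- find_in(picture, target): "rect" ([centre column, centre row, width, height] in pixels, round what is visible of it).
- trace(picture, target): "region" (384x512 bool, what is visible of it) and "rect" ([centre column, centre row, width, height] in pixels, round what is visible of it).
The state is a dict: "clock": time; "joints": joint angles; "qd": joint speeds; "effort": joint torques, N m; "eef_pos": TCP position; "eef_rot": TCP orientation; "wrist_force": force on the tool from outside, world axes, zero at the start; "moment": the same for the moment, N m; "finger_gap": finger opening in mm; "finger_force": force on a finger pad.
Only numpy, scipy, OpenCV 4.12 (cv2) and the standard library are available. Lean on these libraries where they do the work, as an engineer would, in place of code of your own. Each camera call takes 0.05 s, during which the arm holds its last target. There are 200 camera calls.

## Task

Reset the battery aarti lamp on the small press: grip the upright tab on its handle and slide the lamp along the table, without lifting it, until the cross-shaped socket in its cup is right under the splined tip of the press and the handle points straight out of the press's open front. Then turn the press's knob until the four splines line up with the cross, push the knob down, without forcing it, until the tip is fully home on the socket's floor, and finish while still holding the knob pressed firmly down; do not let go or let it rise. Leave the other things on the table where they are.

Things in the scene. Friction and masses are not known exactly. Their poses are not given: they have to be found in the camera images.
- press: Fixed grey press. Origin on the table on the spindle axis; x points to its rear, open front at -x. Rear foot 12 mm high at x 68 to 118 mm, 190 wide; two posts dia 18 at x 90, y +-75. Head (underside 97, top 127 mm up) at x 70 to 110, 190 wide, with an arm 44 mm wide forward to x -28. Table under the arm is bare, open to front and sides. Carries spindle, knob and splined tip.
- spindle (a joint): Turn of knob and splined tip about the vertical axis, rad, counter-clockwise from above, -3.1 to 3.1; at 0 the knob's wing lies along the press's x axis. Friction 0.04 N m: stays where left. Two splines lie along the wing, two across it, so the cross repeats every 1.571.
- knob (a joint): How far the knob is pushed down, m: 0 (up) to 0.038 (stop). A return spring pushes up with 4 to 6 N; let go, the knob rises. With the tip touching the socket floor it reads 0.032, and the last 6 mm compress the tip's own spring. If not lined up, the splines land on the lamp's hub at 0.020 and the knob can go to 0.028 at most.
- knob_wing (a point): Middle of the knob's wing, the part to grip: an upright bar 42 mm long (this point's x), 14 mm thick (y), 32 mm high; its top is 13 mm above this point, its foot 18 mm below, on the knob's disc (48 mm diameter, 8 mm thick). 191 mm above the table when the knob is up; moves and turns with the knob.
- bit (a joint): How far the splined tip is pushed up into the knob against its own spring, m: 0 (out) to 0.008; 2 N at 0, then 0.8 N per mm.
- bit_tip (a point): Lowest point of the splined steel tip, on the spindle axis, 52 mm above the table when the knob is up. From it a cone 8 mm high widens from 3 to 11 mm; above, the 11 mm core has four splines forming a cross 24 mm across, 6 mm thick, along this point's x and y (x along the knob's wing).
- lamp: White plastic battery aarti lamp, loose, about 0.42 kg. Origin at the underside, below the socket's centre. Round cup 84 mm wide, 40 high, square grey hub inside; handle 22 wide, 14 high along -x to x -152 mm. Upright tab to grip on the handle: centre x -135 mm, 30 long (x), 12 thick (y), 14 to 60 mm above the table. Clear flame at x -65, 48 mm high.
- socket (a point): Centre of the socket's mouth in the top of the lamp's hub, 40 mm above the lamp's underside. Cross-shaped slots along the lamp's x and y, 28 mm across, 9 mm wide and 20 mm deep (flat floor).
- tiffin: Bystander: two closed stacked aluminium tiffin tiers, 107 mm diameter, 100 mm high; origin at the underside centre.
- tier: Bystander: single open aluminium tiffin tier, 104 mm diameter, 46 mm high; origin at the underside centre.
- diya_left: Bystander: terracotta diya bowl, 72 mm diameter, 24 mm high; origin at the underside centre.
- diya_right: Bystander: terracotta diya bowl, 72 mm diameter, 24 mm high; origin at the underside centre.
- tealight: Bystander: glass tealight cup, 52 mm diameter, 45 mm high; origin at the underside centre.
- tile: Bystander: ceramic tile 100 x 100 x 8 mm, lying flat; origin at the underside centre.
- battery_diya: Bystander: small plastic battery diya, 60 mm diameter, 46 mm high; origin at the underside centre.
Things that resemble listed ones, but are neither listed nor needed, are in the scene too. Leave any brown or red look-alike of the lamp alone.

How it is judged (in metres and radians):
On the way, in this order (a step that is already met when the one before it is completed fails the run):
1. the lamp's socket is under the press's tip, handle straight out to the front, the knob still up (horizontal distance between bit_tip and socket below 0.004 m and angle between the x axis of lamp and the x axis of press, either way round below 0.15 rad and value of joint knob below 0.01 m), for 0.2 s.
2. the splines have dropped into the cross socket (horizontal distance between bit_tip and socket below 0.004 m and z of bit_tip in the frame of socket below -0.012 m), for 0.1 s.
At the end, for the whole second after the job is handed in: Tip home: over 17 mm below the socket mouth and within 4 mm of its centre; knob down over 33 mm, tip spring compressed over 1 mm, pressing on the lamp with over 1.5 N; lamp on the table, handle within 0.2 rad of straight out; fingers still hold the knob down (value of joint knob above 0.033 m and value of joint bit above 0.001 m and z of bit_tip in the frame of socket below -0.017 m and horizontal distance between bit_tip and socket below 0.004 m and angle between the x axis of lamp and the x axis of press, either way round below 0.2 rad and height (world z) of lamp below 0.005 m and contact force between press and lamp above 1.5 N and contact force between the fingers and press above 2 N); the arm keeps its last pose, push and grip.
It fails at once if the lamp is lifted off the table (height (world z) of lamp above 0.02 m).
It fails at once if the tip is forced against the lamp (over 40 N) (contact force between press and lamp above 40 N).
It fails at once if a bystander is moved by more than 30 mm (distance of any of tiffin, tier, diya_left, diya_right, tealight, tile, battery_diya from where it was at the start of the episode above 0.03 m).
It also fails if it takes over 58 s, if anything falls off the work surface, if the arm or the gripper's body presses on something with over 40 N, if the wrist force passes 120 N, or if a joint passes its speed limit or range.

## Working session

There is one attempt and no reset: what is moved stays moved. The work goes in short steps, Python scripts to look and compute and a tool call to move; the robot and the scene stay as the last step left them, time stands still between calls to the robot, and variables do not carry over. Pictures are saved under pics/ and viewed, at most 10 in all, crops included, and the job is handed in when it is done.

Besides the shell and the picture viewer there is one more tool, called after ">>>" by a JSON object that holds its "op" and its "data". arm_command: Moves the arm, as the interface text tells. Its arguments: {"type":"object","properties":{"steps":{"type":"array","items":{"type":"array","items":{"type":"number"}}},"force":{"type":"number"}},"required":["steps"]}

```bash
mkdir -p pics
cat > h.py <<'E'
import numpy as np, cv2
from cell import monitor, imaging, job, find_in, trace
def ray(c,px):
    u=cv2.undistortPoints(np.array([[px]],float),c["mtx"],np.array(c["D"],float))[0,0]
    V=np.array(c["view"]);R,t=V[:3,:3],V[:3,3]
    return -R.T@t, R.T@np.array([u[0],u[1],1])
def at(c,px,z):
    o,d=ray(c,px); return o+d*(z-o[2])/d[2]
def proj(c,P):
    V=np.array(c["view"]);r,_=cv2.Rodrigues(V[:3,:3])
    return cv2.projectPoints(np.array(P,float).reshape(-1,1,3),r,V[:3,3],c["mtx"],np.array(c["D"],float))[0][:,0]
def save(n,im): cv2.imwrite("pics/"+n,im[...,::-1])
E
python3 - <<'E'
from h import *
a=imaging.camera("scene");b=imaging.camera("top")
save("a.png",np.vstack([a["img"],b["img"]])[:, :]if 0 else cv2.resize(np.hstack([a["img"],b["img"]]),(800,300)))
save("top.png",cv2.resize(b["img"],(800,600)));save("scene.png",cv2.resize(a["img"],(800,600)))
for n,c in(("scene",a),("top",b)):
  print(n,-np.array(c["view"])[:3,:3].T@np.array(c["view"])[:3,3])
  for t in("lamp","press","knob_wing","socket"):
    print(t,[(np.round(r["rect"]).tolist(),round(r["p"],2)) for r in find_in(c,t)[:4]])
E
```

```text
scene [ 996.80625031 -500.55762341 1098.99370688]
lamp [([267.0, 158.0, 64.0, 28.0], 0.89), ([152.0, 216.0, 66.0, 46.0], 0.73), ([228.0, 261.0, 59.0, 55.0], 0.64)]
press [([314.0, 259.0, 67.0, 89.0], 0.78), ([230.0, 262.0, 57.0, 54.0], 0.7)]
knob_wing [([296.0, 222.0, 24.0, 22.0], 0.79)]
socket [([151.0, 212.0, 67.0, 50.0], 0.93), ([266.0, 156.0, 62.0, 28.0], 0.85), ([228.0, 260.0, 52.0, 58.0], 0.65), ([373.0, 156.0, 37.0, 35.0], 0.62)]
top [ 268.87110756    9.74787231 1562.63643551]
lamp [([324.0, 272.0, 59.0, 30.0], 0.87), ([214.0, 241.0, 40.0, 43.0], 0.79)]
press [([264.0, 140.0, 56.0, 43.0], 0.56)]
knob_wing [([271.0, 147.0, 17.0, 14.0], 0.69)]
socket [([323.0, 274.0, 56.0, 29.0], 0.75), ([264.0, 141.0, 57.0, 40.0], 0.74), ([211.0, 241.0, 41.0, 44.0], 0.73), ([310.0, 191.0, 26.0, 58.0], 0.7)]
```

View pics/top.png

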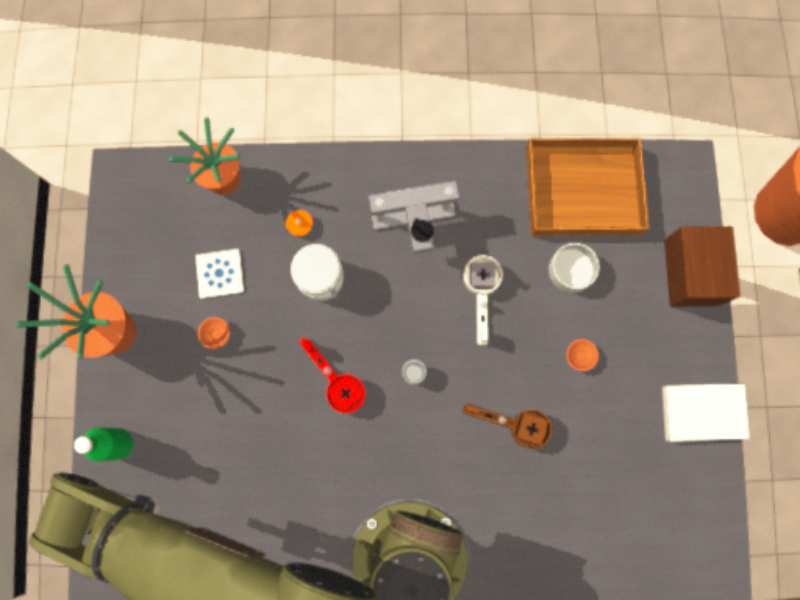

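View pics/scene.png

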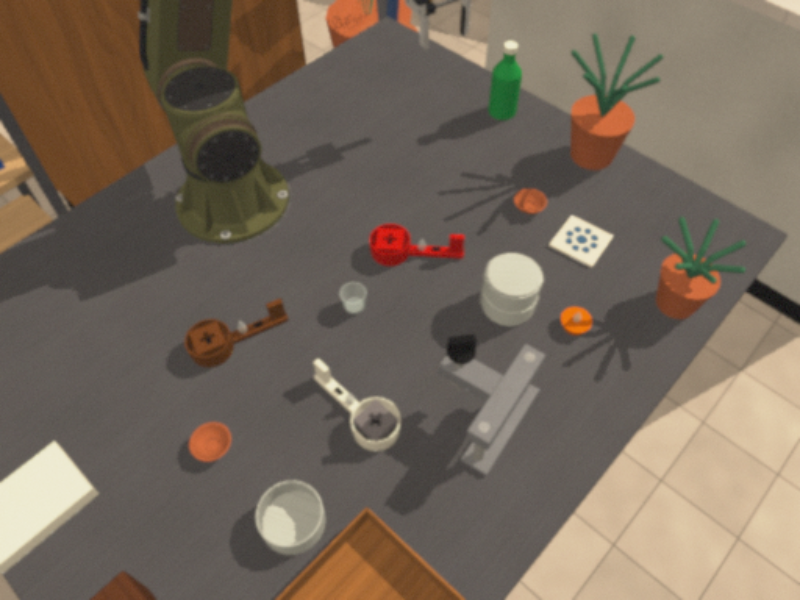

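The top picture (800x600) shows three lamp-like things: white (483,273), red (346,393) and brown (532,429). I choose the white one: it has the grey hub and its handle runs to (482,340). The press knob is at (422,230).

Run:
```python
from h import *
b=imaging.camera("top");a=imaging.camera("scene")
save("crop.png",np.hstack([cv2.resize(b["img"][110:230,225:345],(400,400),interpolation=2),cv2.resize(a["img"][200:320,190:350],(400,300),interpolation=2)[:300] if 0 else cv2.resize(a["img"][200:320,200:320],(400,400),interpolation=2)]))
for n,c in(("top",b),("scene",a)):
  for t,z in(("lamp",20),("press",112),("knob_wing",204),("tiffin",100),("tealight",45),("tier",46)):
    for r in trace(c,t)[:3]:
      m=r["region"];ys,xs=np.nonzero(m);ct=(xs.mean(),ys.mean())
      (cx,cy),(w,h),an=cv2.minAreaRect(np.c_[xs,ys].astype(np.float32))
      print(n,t,round(r["p"],2),np.round(ct,1),np.round((w,h,an)),np.round(at(c,(cx,cy),z)))
for nm,p,z in(("cup",(483,273),40),("tab",(482,340),60),("headL",(372,203),127),("headR",(457,192),127),("knob",(422,230),204)):
  q=((p[0]+.5)/1.5625-.5,(p[1]+.5)/1.5625-.5);print(nm,np.round(at(b,q,z)))
print(monitor.read_state())
```

```text
top lamp 0.95 [332.1 272.1] [56. 25. 32.] [ 301. -227.   20.]
top press 0.86 [266.1 134.6] [42. 59. 81.] [717. -32. 112.]
top press 0.39 [308.6 183.9] [54. 22. 90.] [ 544. -163.  112.]
top knob_wing 0.48 [269.5 147.2] [15. 14. 45.] [667. -33. 204.]
top tiffin 0.58 [203.1 173.6] [35. 32. 68.] [607. 185. 100.]
top tealight 0.58 [264.6 236.8] [13. 13. 90.] [403. -16.  45.]
top tier 0.87 [366.9 171.1] [31. 32. 45.] [ 623. -374.   46.]
scene lamp 0.78 [232.7 263.8] [73. 33. 56.] [ 560. -159.   20.]
scene lamp 0.78 [145.2 214.8] [30. 67. 63.] [ 286. -215.   20.]
scene lamp 0.56 [261.3 157.1] [28. 60. 90.] [397. 169.  20.]
scene press 0.86 [314.  253.8] [64. 86. 11.] [749. -64. 112.]
scene knob_wing 0.89 [295.3 223.1] [20. 18. 90.] [690. -55. 204.]
scene tiffin 0.92 [327.1 184.6] [45. 38. 90.] [641. 157. 100.]
scene tealight 0.81 [226.2 190.2] [19. 16. 90.] [411. -26.  45.]
scene tealight 0.62 [295.7 223.4] [20. 17. 90.] [636.  25.  45.]
scene tier 0.83 [185.3 330.6] [47. 44. 90.] [ 634. -384.   46.]
cup [ 615. -174.   40.]
tab [ 464. -164.   60.]
headL [751.  67. 127.]
headR [ 773. -114.  127.]
knob [667. -35. 204.]
{'clock': 1.2, 'joints': array([ 1.23639131e+00,  2.99892161e-01,  1.52099132e+00, -1.26673136e-06,
        1.32068617e+00, -6.66305469e-02]), 'qd': array([-0.00016413,  0.00010441, -0.00033347, -0.00055724,  0.00035635,
       -0.00012185]), 'effort': array([ 2.25096665e-04, -5.31658602e+01, -3.52911723e+01,  7.08697247e-02,
        2.13779602e-02, -4.91914614e-05]), 'eef_pos': array([145.54088965, 530.3918414 , 197.75355824]), 'eef_rot': array([3.14156978e+00, 2.75633823e-06, 2.87381850e+00]), 'wrist_force': array([-0.93936581,  0.57393097, -0.12531981]), 'moment': array([ 0.03729693,  0.07222662, -0.02762658]), 'finger_force': 0.0, 'finger_gap': 94.05354799800496}
```

View pics/crop.png

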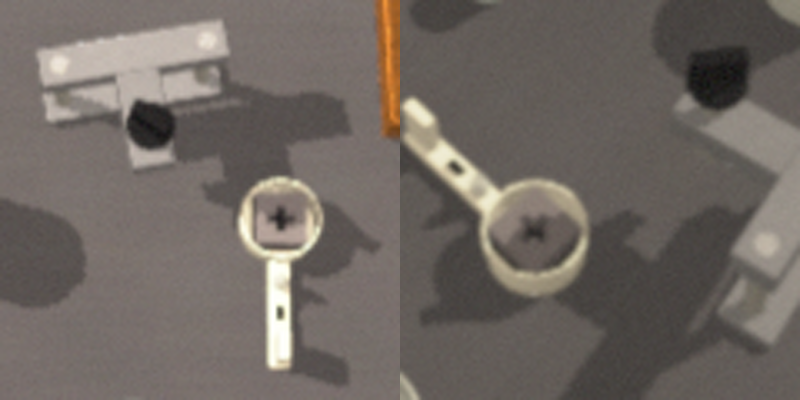

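The crop confirms the white lamp: its cross socket is at crop pixel (281,218), and the tab is at the handle end (279,352). The press knob is at (152,125), with its wing running diagonally. I'm moving above the tab.

>>> {"op": "arm_command", "data": {"steps": [[1,-30,-34,0,9.8],[1,-60,-69,0,19.6],[1,-89,-103,0,29.5],[1,-119,-137,0,39.3],[1,-149,-171,0,49.1],[1,-179,-206,0,58.9],[1,-209,-240,0,68.8],[1,-239,-274,0,78.6],[1,-268,-309,0,88.4],[1,-298,-343,0,98.2],[1,-328,-377,0,108],[1,-358,-411,0,117.9],[1,-388,-446,0,127.7],[1,-417,-480,0,137.5],[1,-447,-514,0,147.3],[1,-477,-549,0,157.2],[1,-507,-583,0,167],[1,-507,-583,0,167]]}}

```text
clock: 3.45
eef_pos: [480.6, -168.0, 197.2]
eef_rot: [-3.142, 0.001, -0.045]
wrist_force: [-0.6, 0.5, 0.2]
finger_gap: 94.1
finger_force: 0.0
```

Run:
```python
from h import *
c=imaging.camera("wrist");s=monitor.read_state();b=imaging.camera("top")
save("w1.png",np.hstack([cv2.resize(c["img"],(500,375)),cv2.resize(b["img"][100:240,240:352],(300,375),interpolation=2)]))
print(s["eef_pos"],s["eef_rot"],s["joints"]);o,d=ray(c,(256,192));print(o,d)
for t in("lamp","socket"):
  for r in trace(c,t)[:2]:print(t,r["p"],r["rect"])
print(proj(c,[[480,-166,60],[615,-174,40],[667,-34,204]]))
```

```text
[ 480.12014462 -166.65669888  197.23773524] [-3.14120681e+00  8.90605227e-04 -4.17456736e-02] [-4.06203753e-01  2.07818646e-01  1.63754769e+00  4.47176851e-05
  1.29719595e+00  1.20632632e+00]
[ 555.84143789 -172.35743264  383.23115297] [-0.26116852  0.004803   -0.96531345]
lamp 0.79 [40.6, 235.9, 81.2, 47.7]
lamp 0.76 [254.8, 104.8, 75.3, 177.5]
socket 0.92 [251.6, 106.9, 78.4, 179.4]
socket 0.65 [294.3, 308.9, 131.6, 70.2]
[[ 251.47546666  182.49250801]
 [ 253.23750621   58.12558752]
 [ -40.29437421 -112.82251472]]
```

View pics/w1.png

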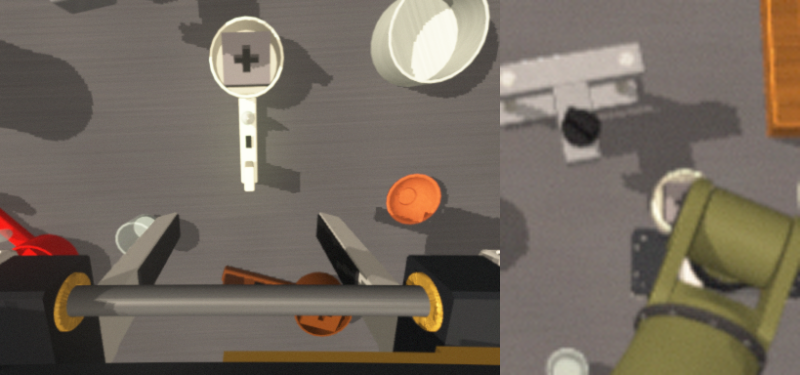

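Run:
```python
from h import *
c=imaging.camera("wrist")
g=c["img"]
save("w2.png",np.hstack([cv2.resize(g[20:110,200:300],(400,360),interpolation=2),cv2.resize(g[110:200,210:310],(400,360),interpolation=2)]))
f=512/500
S=at(c,(246.3*f,59.3*f),40);print("sock",S)
for p in((249,165),(250,189)):print(at(c,(p[0]*f,p[1]*f),60),at(c,(p[0]*f,p[1]*f),14))
# handle axis: bright mask centroid by row at z=14
m=(g.min(2)>170)
for r in range(100,194,6):
  x=np.nonzero(m[r,230:280])[0]
  if len(x): print(r,x.min()+230,x.max()+230,np.round(at(c,(x.mean()+230,r),14)),np.round(at(c,(x.mean()+230,r),60)))
```

```text
sock [ 612.10972083 -169.15802821   40.        ]
[ 495.0437715  -167.85867245   60.        ] [ 486.51652612 -167.68352381   14.        ]
[ 465.84221298 -167.98805754   60.        ] [ 453.16899343 -167.83127871   14.        ]
100 247 264 [ 572. -171.   14.] [ 570. -171.   60.]
106 248 264 [ 565. -172.   14.] [ 564. -171.   60.]
112 248 264 [ 558. -172.   14.] [ 558. -171.   60.]
118 248 264 [ 551. -171.   14.] [ 551. -171.   60.]
124 248 264 [ 544. -170.   14.] [ 545. -170.   60.]
130 248 264 [ 536. -171.   14.] [ 539. -171.   60.]
136 248 264 [ 529. -171.   14.] [ 532. -170.   60.]
142 248 264 [ 521. -170.   14.] [ 525. -170.   60.]
148 249 264 [ 514. -171.   14.] [ 519. -170.   60.]
154 249 264 [ 506. -170.   14.] [ 512. -170.   60.]
160 249 264 [ 498. -170.   14.] [ 505. -170.   60.]
166 249 264 [ 490. -168.   14.] [ 498. -168.   60.]
172 249 264 [ 482. -170.   14.] [ 491. -169.   60.]
178 249 264 [ 474. -169.   14.] [ 484. -169.   60.]
184 249 264 [ 466. -169.   14.] [ 477. -169.   60.]
190 253 262 [ 458. -170.   14.] [ 470. -170.   60.]
```

View pics/w2.png

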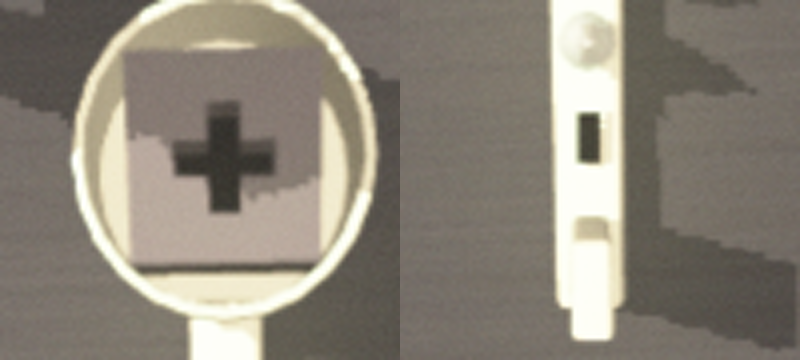

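Run:
```python
from h import *
c=imaging.camera("wrist")
S=at(c,(255.6,58.9),40);T=at(c,(257.7,182.2),60);print(S,T,np.linalg.norm((S-T)[:2]),np.arctan2(*(S-T)[1::-1]))
print(at(c,(257.7,169.7),60),at(c,(257.7,194.7),60),monitor.read_state()["eef_pos"])
```

```text
[ 613.92385709 -172.92464961   40.        ] [ 479.45004438 -170.41083346   60.        ] 134.49730694886833 -0.01869154549820024
[ 494.13899786 -170.91288622   60.        ] [ 464.41491869 -169.89653844   60.        ] [ 480.08768201 -165.21680935  198.03173412]
```

>>> {"op": "arm_command", "data": {"steps": [[1,-0.7,4.5,50,-1.2],[1,-0.7,4.5,100,-1.2],[1,-0.7,4.5,140,-1.2],[1,-0.7,4.5,157,-1.2],[0.4,-0.7,4.5,157,-1.2],[0,-0.7,4.5,157,-1.2],[0,-0.7,4.5,157,-1.2],[0,-0.7,4.5,157,-1.2],[0,-0.7,4.5,157,-1.2],[0,-0.7,4.5,157,-1.2],[0,-0.7,4.5,157,-1.2]], "force": 25}}

```text
clock: 5.12
eef_pos: [479.3, -170.5, 40.7]
eef_rot: [-3.142, 0.0, -0.02]
wrist_force: [-0.1, 1.1, -0.1]
finger_gap: 27.6
finger_force: 0.0
```

Run:
```python
from h import *
b=imaging.camera("top");a=imaging.camera("scene");w=imaging.camera("wrist");s=monitor.read_state()
print(s["eef_pos"],s["eef_rot"],s["finger_gap"],s["finger_force"])
g=cv2.resize(a["img"][195:315,270:350],(400,600),interpolation=2)
g2=cv2.resize(b["img"][110:165,230:304],(400,297),interpolation=2)
g3=cv2.resize(w["img"],(396,297))
o=np.zeros((600,800,3),np.uint8);o[:,:400]=g;o[:297,400:]=g2;o[300:597,400:796]=g3
save("p.png",o);np.save("wimg.npy",w["img"])
```

```text
[ 479.27660748 -170.46667352   40.71039516] [-3.14155841e+00  1.16224037e-04 -1.99996792e-02] 15.35653407908791 0.0
```

View pics/p.png

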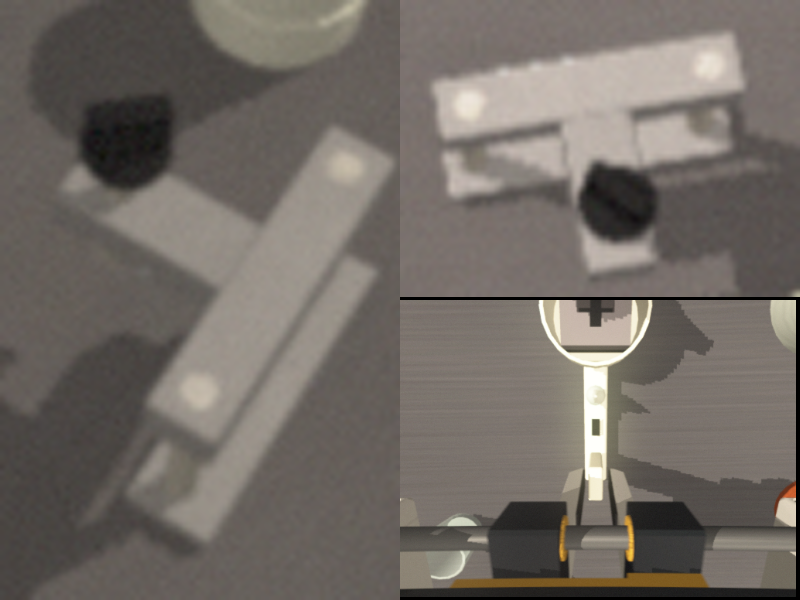

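Run:
```python
from h import *
b=imaging.camera("top");a=imaging.camera("scene")
T=lambda x,y:((x-400+.5)/5.405-.5+230,(y+.5)/5.4-.5+110)
A=lambda x,y:((x+.5)/5-.5+270,(y+.5)/5-.5+195)
for n,c,l,r in(("top",b,T(469,105),T(709,66)),("scene",a,A(346,167),A(198,391))):
  L=at(c,l,127);R=at(c,r,127);d=L-R;yaw=np.arctan2(-d[0],d[1]);m=(L+R)/2
  print(n,L,R,np.linalg.norm(d),yaw,"spindle",m[:2]-90*np.array([np.cos(yaw),np.sin(yaw)]))
print("knob disc top cam z173",at(b,T(618,202),173), "arm tip corners z127",at(b,T(589,274),127),at(b,T(656,262),127))
s=monitor.read_state();print(s["finger_gap"],s["finger_force"],s["eef_pos"])
```

```text
top [753.40664727  52.18946874 127.        ] [776.506084   -95.82888264 127.        ] 149.8099339940183 0.1548092386913512 spindle [676.03267901 -35.69695294]
scene [753.64207692  50.85455997 127.        ] [776.53640604 -97.36114743 127.        ] 149.9734850726904 0.15325506088791996 spindle [676.14409455 -36.9923198 ]
knob disc top cam z173 [676.62082726 -36.46534507 173.        ] arm tip corners z127 [645.10859414 -19.54839774 127.        ] [652.03897747 -60.25129382 127.        ]
11.771698584049831 25.000616312026978 [ 479.2776586  -170.434156     40.70658719]
```

>>> {"op": "arm_command", "data": {"steps": [[0,4,-7,0,-1],[0,12,-22,0,-2],[0,20,-38,0,-3.5],[0,29,-54,0,-5],[0,37,-70,0,-6.5],[0,46,-86,0,-8],[0,54,-101,0,-9.2],[0,59,-111,0,-10],[0,61.2,-114.6,0,-10],[0,61.2,-114.6,0,-10],[0,61.2,-114.6,0,-10]]}}

```text
clock: 6.75
eef_pos: [542.8, -57.2, 40.7]
eef_rot: [-3.141, -0.0, 0.154]
wrist_force: [1.4, 0.3, -1.1]
finger_gap: 11.7
finger_force: 25.0
```

Run:
```python
from h import *
w=imaging.camera("wrist");s=monitor.read_state();a=imaging.camera("scene")
print(s["eef_pos"],s["eef_rot"],s["finger_gap"],s["finger_force"],s["wrist_force"])
o=np.zeros((600,800,3),np.uint8)
o[:384,:512]=w["img"];o[:,512:]=cv2.resize(a["img"][195:280,250:291],(288,600),interpolation=2)
save("q.png",o)
print(proj(w,[[676.2,-36.4,52],[676.2,-36.4,40],[676.2,-36.4,97],[676.2,-36.4,173]]))
```

```text
[542.81611045 -57.27794544  40.74588946] [-3.14148499e+00 -3.61482398e-04  1.54135995e-01] 11.555886106466883 24.999420046806335 [ 2.01420174  0.49026054 -1.6240059 ]
[[ 252.20662283   -3.32930699]
 [ 252.34373501    5.07390885]
 [ 251.428979    -51.05409421]
 [ 245.40625498 -423.66783263]]
```

View pics/q.png

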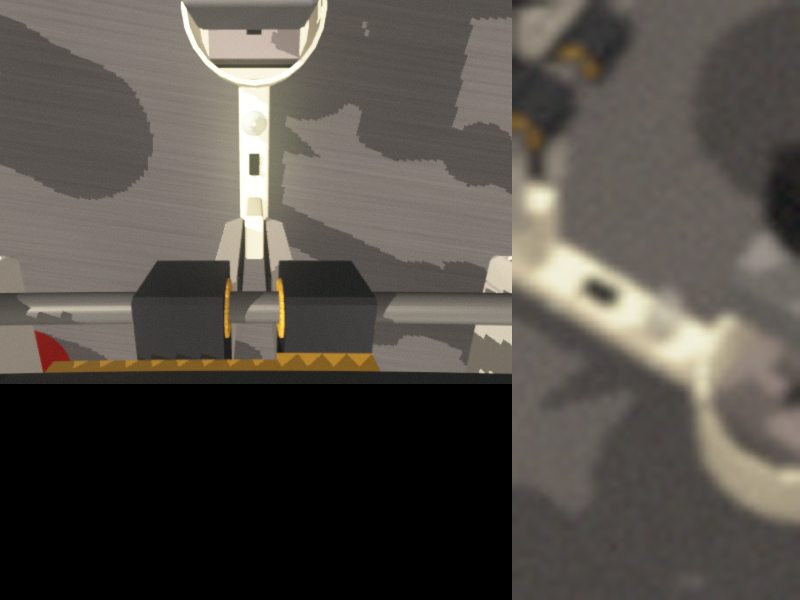

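>>> {"op": "arm_command", "data": {"steps": [[0.4,0,0,0,0],[0.4,0,0,0,0],[0.4,0,0,0,0],[0.4,0,0,-20,0],[0.6,0,0,-60,0],[0.6,0,0,-110,0],[0.6,0,0,-165,0],[0.6,0,0,-210,0],[0.6,0,0,-225,0],[0.6,0,0,-225,0],[0.6,0,0,-225,0]]}}

```text
clock: 8.22
eef_pos: [542.3, -57.0, 263.9]
eef_rot: [-3.141, 0.003, 0.155]
wrist_force: [0.4, -0.0, -1.2]
finger_gap: 56.5
finger_force: 0.0
```

Run:
```python
from h import *
w=imaging.camera("wrist");s=monitor.read_state();a=imaging.camera("scene")
print(s["eef_pos"],s["eef_rot"],s["finger_gap"])
y=.154;R=np.array([[np.cos(y),-np.sin(y)],[np.sin(y),np.cos(y)]])
def P(l):
  l=np.array(l,float);l[:,:2]=l[:,:2]@R.T+[676.2,-36.4];return l
t=np.linspace(0,6.283,40);circ=P(np.c_[42*np.cos(t),42*np.sin(t),t*0+40])
x0,y0=245,195;k=7
im=cv2.resize(a["img"][y0:y0+85,x0:x0+57],None,fx=k,fy=k,interpolation=2)
for q in proj(a,circ):cv2.circle(im,tuple(np.int32((q+.5-[x0,y0])*k)),1,(255,0,0),-1)
for q in proj(a,P([[-120,6,60],[-120,-6,60],[-150,-6,60],[-150,6,60],[0,0,40]])):cv2.circle(im,tuple(np.int32((q+.5-[x0,y0])*k)),2,(0,255,0),-1)
pk=proj(w,[[676.2,-36.4,204]])[0];print(pk)
u,v=np.int32(pk);u0=max(u-50,0);v0=max(v-50,0)
iw=w["img"][v0:v0+100,u0:u0+100];print(u0,v0,iw.shape)
o=np.zeros((600,800,3),np.uint8);o[:595,:399]=im
z=cv2.resize(iw,None,fx=4,fy=4,interpolation=2);o[:z.shape[0],400:400+z.shape[1]]=z
o[410:600,400:653]=cv2.resize(w["img"],(253,190));save("r.png",o)
```

```text
[542.33400376 -57.03882758 263.92562316] [-3.14070367e+00  2.72142191e-03  1.54576802e-01] 56.26838230396259
[253.30162018  32.36253393]
203 0 (100, 100, 3)
```

View pics/r.png

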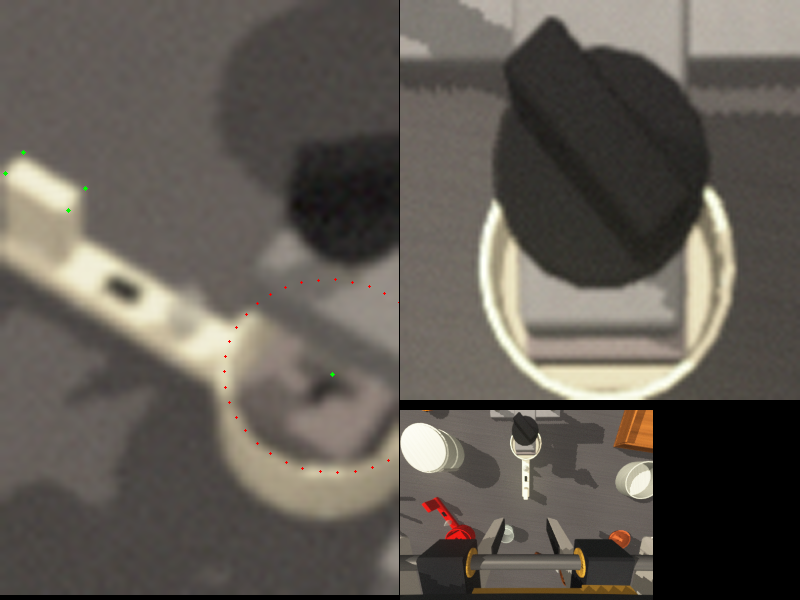

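Scene overlay: tab and cup sit within about 1 px of the target pose. In the wrist crop, the wing runs from (540,40) to (670,235), and the cup rim spans 482–736. Next I compute the offsets.

Run:
```python
from h import *
w=imaging.camera("wrist")
C=lambda x,y:((x-400+.5)/4-.5+203,(y+.5)/4-.5)
y=.154;R=np.array([[np.cos(y),-np.sin(y)],[np.sin(y),np.cos(y)]])
f=lambda p,z:np.round((at(w,C(*p),z)[:2]-[676.2,-36.4])@R,1)
print("cup L,R",f((482,265),40),f((736,265),40),"near",f((609,400),40))
print("disc L,R",f((495,165),173),f((709,165),173),"near z165",f((604,287),165))
# wing top corners z204
for p in((553,18),(507,68),(505,70),(585,62),(696,195),(640,260)):print(p,f(p,204))
# model-projected wing for spindle angles
for d in (30,35,40,45,50):
  q=np.radians(d);c,s=np.cos(q),np.sin(q)
  l=np.array([[sx*21*c-sy*7*s,sx*21*s+sy*7*c] for sx,sy in((1,1),(1,-1),(-1,-1),(-1,1))])@R.T+[676.2,-36.4]
  u=proj(w,np.c_[l,[204]*4]);print(d,np.round((u-[203,0]+.5)*4+[400,0]).tolist())
# cup near edge from image
g=w["img"][:,255:262].mean(1).min(1);print(np.round(g[84:108]).tolist())
```

```text
cup L,R [ 0.8 40.3] [  0.9 -43.4] near [-41.3  -1.7]
disc L,R [ 1.1 23.5] [  1.2 -23.1] near z165 [-22.3  -0.2]
(553, 18) [19.   9.3]
(507, 68) [10.8 18.1]
(505, 70) [10.4 18.5]
(585, 62) [11.8  3.3]
(696, 195) [-10.9 -18.2]
(640, 260) [-22.5  -7.4]
30 [[515.0, 45.0], [579.0, 2.0], [688.0, 217.0], [625.0, 256.0]]
35 [[509.0, 54.0], [569.0, 5.0], [694.0, 209.0], [635.0, 253.0]]
40 [[503.0, 63.0], [560.0, 9.0], [700.0, 200.0], [644.0, 250.0]]
45 [[499.0, 74.0], [550.0, 13.0], [705.0, 190.0], [653.0, 246.0]]
50 [[495.0, 84.0], [541.0, 19.0], [709.0, 180.0], [662.0, 240.0]]
[101.0, 132.0, 144.0, 144.0, 136.0, 109.0, 79.0, 129.0, 187.0, 192.0, 192.0, 191.0, 184.0, 177.0, 214.0, 234.0, 202.0, 173.0, 184.0, 185.0, 185.0, 186.0, 190.0, 205.0]
```

Run:
```python
from h import *
w=imaging.camera("wrist");g=w["img"].astype(int)
y=.154;R=np.array([[np.cos(y),-np.sin(y)],[np.sin(y),np.cos(y)]])
f=lambda p,z:np.round((at(w,p,z)[:2]-[676.2,-36.4])@R,1)
m=g.min(2)>150
for r in range(106,184,6):
  x=np.nonzero(m[r,235:285])[0]
  if len(x):print(r,x.min()+235,x.max()+235,f((x.mean()+235,r),14),f((x.mean()+235,r),60))
for r in (45,50,55,60,65):
  x=np.nonzero(g[r,210:300].min(1)>150)[0]+210
  print(r,x.min(),x.max(),f((x.min()-.5,r),40),f((x.max()+.5,r),40))
s=monitor.read_state();print(s["eef_pos"],s["eef_rot"])
save("s.png",np.hstack([cv2.resize(g[0:190,200:310].astype(np.uint8),(347,600),interpolation=2)]))
```

```text
106 247 260 [-48.7   0.2] [-49.9   0.1]
112 247 261 [-57.1  -0.5] [-57.4  -0.6]
118 247 260 [-65.6   0.2] [-65.    0.1]
124 247 260 [-74.2   0.2] [-72.7   0. ]
130 247 261 [-82.8  -0.6] [-80.4  -0.6]
136 247 261 [-91.6  -0.6] [-88.3  -0.6]
142 247 261 [-100.5   -0.6] [-96.2  -0.7]
148 247 260 [-1.095e+02  1.000e-01] [-104.2   -0. ]
154 247 260 [-1.185e+02  1.000e-01] [-112.3   -0. ]
160 247 260 [-1.277e+02  1.000e-01] [-120.5   -0. ]
166 247 260 [-1.37e+02  1.00e-01] [-128.8   -0. ]
172 247 260 [-1.464e+02  1.000e-01] [-1.372e+02 -1.000e-01]
178 250 258 [-155.9   -0.7] [-145.7   -0.8]Traceback (most recent call last):
  File "<stdin>", line 11, in <module>
    return umr_minimum(a, axis, None, out, keepdims, initial, where)
ValueError: zero-size array to reduction operation minimum which has no identity
```

>>> {"op": "arm_command", "data": {"steps": [[0.6,25,0,0,-9],[0.6,60,0,0,-18],[0.6,95,0,0,-27],[0.6,120,0,0,-36],[0.6,135,0,0,-41.5],[0.6,135,0,20,-41.5],[0.6,135,0,50,-41.5],[0.6,135,0,68,-41.5],[0.6,135,0,72,-41.5],[0.3,135,0,72,-41.5],[0,135,0,72,-41.5],[0,135,0,72,-41.5],[0,135,0,72,-41.5],[0,135,0,72,-41.5],[0,135,0,72,-41.5],[0,135,0,72,-41.5]], "force": 30}}

```text
clock: 10.42
eef_pos: [676.2, -36.2, 193.9]
eef_rot: [3.142, -0.0, 0.879]
wrist_force: [-2.0, 1.4, 2.0]
finger_gap: 12.9
finger_force: 30.0
```

>>> {"op": "arm_command", "data": {"steps": [[0,0,0,0,7],[0,0,0,0,14],[0,0,0,0,21],[0,0,0,0,28],[0,0,0,0,35],[0,0,0,0,41.5],[0,0,0,0,41.5],[0,0,0,0,41.5]]}}

```text
clock: 11.42
eef_pos: [676.1, -36.0, 193.9]
eef_rot: [-3.141, -0.0, 0.157]
wrist_force: [-2.6, 3.2, 3.5]
finger_gap: 12.9
finger_force: 30.0
```

Run:
```python
from h import *
w=imaging.camera("wrist");s=monitor.read_state();a=imaging.camera("scene")
print(s["eef_pos"],s["eef_rot"],s["finger_gap"],s["finger_force"],s["wrist_force"],s["moment"])
save("s.png",np.hstack([cv2.resize(a["img"][195:285,240:300],(400,600),interpolation=2),cv2.resize(w["img"][150:384,170:326],(400,600))]))
```

```text
[676.15687593 -36.06965573 193.89771534] [-3.14123961e+00 -9.20774397e-05  1.56798364e-01] 12.915446834080866 30.01544415950775 [-2.77759743  4.49016335  4.35980546] [ 0.72441304  0.82110565 -0.03957113]
```

View pics/s.png

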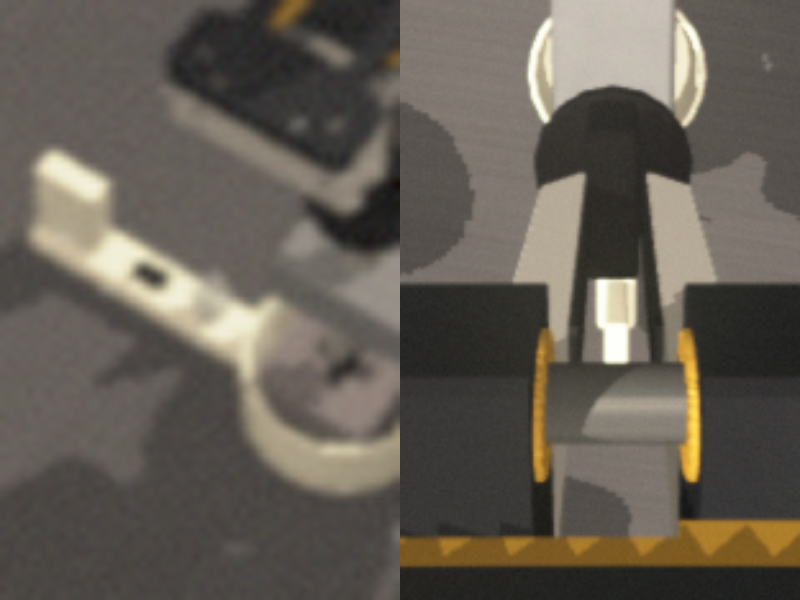

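The wing is clamped and lined up with the press arm. Pushing down in stages.

>>> {"op": "arm_command", "data": {"steps": [[0,0,0,2,0],[0,0,0,5,0],[0,0,0,8,0],[0,0,0,11,0],[0,0,0,14,0],[0,0,0,16,0],[0,0,0,18,0],[0,0,0,18,0],[0,0,0,18,0]]}}

```text
clock: 12.65
eef_pos: [676.1, -36.0, 176.0]
eef_rot: [-3.141, -0.0, 0.156]
wrist_force: [-4.6, 4.4, 5.4]
finger_gap: 12.6
finger_force: 30.0
```

>>> {"op": "arm_command", "data": {"steps": [[0,0,0,1.5,0],[0,0,0,3,0],[0,0,0,4.5,0],[0,0,0,6,0],[0,0,0,6,0],[0,0,0,6,0]]}}

```text
clock: 13.4
eef_pos: [676.1, -35.8, 170.1]
eef_rot: [-3.141, -0.0, 0.156]
wrist_force: [-4.5, 5.5, 5.9]
finger_gap: 13.1
finger_force: 30.0
```

>>> {"op": "arm_command", "data": {"steps": [[0,0,0,1.5,0],[0,0,0,3,0],[0,0,0,4.5,0],[0,0,0,6,0],[0,0,0,7,0],[0,0,0,7,0],[0,0,0,7,0]]}}

```text
clock: 14.28
eef_pos: [676.2, -35.7, 163.3]
eef_rot: [-3.141, -0.0, 0.156]
wrist_force: [-4.9, 6.4, 6.9]
finger_gap: 12.9
finger_force: 30.0
```

>>> {"op": "arm_command", "data": {"steps": [[0,0,0,1,0],[0,0,0,2,0],[0,0,0,3,0],[0,0,0,4,0],[0,0,0,5,0],[0,0,0,5,0],[0,0,0,5,0]]}}

```text
clock: 15.15
eef_pos: [676.2, -35.7, 158.8]
eef_rot: [-3.141, -0.001, 0.156]
wrist_force: [-6.6, 6.6, 10.3]
finger_gap: 13.1
finger_force: 30.0
```

>>> {"op": "arm_command", "data": {"steps": [[0,0,0,0.7,0],[0,0,0,1.4,0],[0,0,0,1.4,0],[0,0,0,1.4,0],[0,0,0,1.4,0]]}}

```text
clock: 15.78
eef_pos: [676.2, -35.7, 157.6]
eef_rot: [-3.141, -0.001, 0.156]
wrist_force: [-6.5, 6.7, 10.9]
finger_gap: 12.7
finger_force: 30.0
```

Run:
```python
from h import *
s=monitor.read_state();a=imaging.camera("scene")
print(s["eef_pos"],s["wrist_force"],s["finger_force"])
save("t.png",cv2.resize(a["img"][195:285,240:330],(600,600),interpolation=2))
```

```text
[676.24898198 -35.70513086 157.57983296] [-6.50668324  6.68042822 10.86097027] 30.01612901687622
```

View pics/t.png

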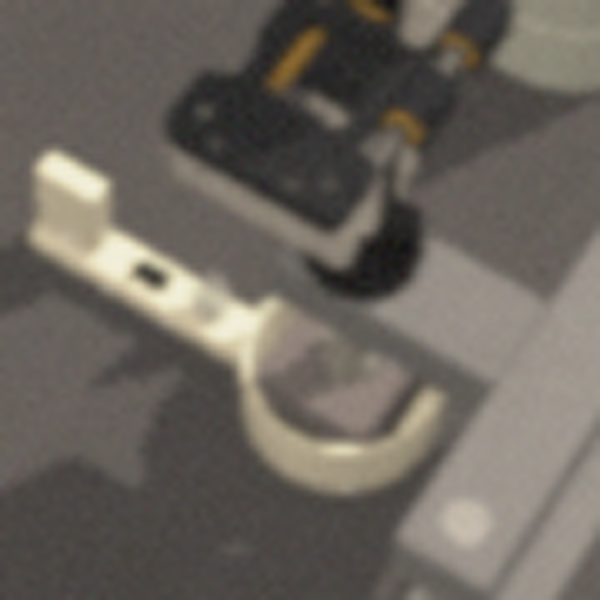

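The picture shows the tip inside the hub at (340,370), with the lamp undisturbed and its handle straight out. Travel is 36.3 mm, and the force rises at the rate of the tip spring.

```bash
python3 -c "
from h import *
print(job.sign_off())"
```

```text
the job is handed in; nothing more can be done
None
```

The job is handed in, and no verdict came back: the lamp was slid under the press, the splines went into the cross, and the gripper is holding the knob about 36 mm down, with the last force rise matching the tip on the socket floor.

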